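# Pack the sterilising box

### The job

Pack the steel sterilising box for the next run: first set the empty perforated basket down flat in the open box, then lay the thick steel grip in one of the basket's two bays and the thin back stem in the other, and last put the lid on squarely so that it sits fully down on the rim all round. Lower each part into place rather than dropping it, and leave the cup, the jar and the bottle where they are.

Things in the scene. Friction and masses are not known exactly. Their poses are not given: they have to be found in the camera images.
- box: Open steel box, fixed. Sizes in mm: outside 220 (x) by 130 (y) by 70 high, walls and floor 3 thick, inside 214 by 124. Origin: centre of its underside, on the table; x along the long side, z up; same if turned half round. Folded handles stick out 10 from the short ends, 36 up. Stands in one of three places: left, middle or right.
- basket: Loose perforated basket, 200 (x) by 108 (y), walls 36 high, floor 3 thick, about 0.28 kg. Origin: underside centre, z up. Strap handle along y over the middle (x=0), 104 long, 8 thick, 43 to 55 up: pinch mid-length, closing along x. Under it a 15 high divider parts two bays, 97 by 104, centred at x = +50 and -50. Fits the box either way round, 7 free; seated, origin 3 above the box's.
- lid: Loose steel lid on the table, skirt down, 234 (x) by 144 (y), about 0.35 kg. Origin: centre of the skirt's lower edge, z up. Plate top 14 up; skirt 12 deep, inside 230 by 140: goes outside the box rim, 5 free all round, either way round. Black bar handle on top, 86 long along x, 14 wide, from 34 to 48 up: pinch mid-length, closing along y. Fully down, its origin is 58 above the box's.
- grip: Loose thick steel grip lying on its side: knurled cylinder 24.4 diameter, 70 long overall, with a hexagonal collar (26 across flats, 10 long) at each end so it does not roll; about 0.13 kg. Origin: on its axis at mid-length, 13 above what it lies on; x along its axis (y, z roll with it). Grip across its middle from above.
- stem: Loose thin steel back stem lying on its side: tube 9 diameter, 76 long overall, with a hexagonal nut (14 across flats, 10 long) at each end so it does not roll; about 0.05 kg. Origin: on its axis at mid-length, 7 above what it lies on; x along its axis (y, z roll with it). Grip across its middle from above.
- cup: Bystander: clear plastic rinse cup, 76 across the rim, 85 high, standing at the right. Origin: centre of its underside. To be left alone.
- jar: Bystander: white jar with blue cap, 68 across, 60 high, standing at the far side. Origin: centre of its underside. To be left alone.
- bottle: Bystander: small white bottle, 40 across, 100 high, standing at the left. Origin: centre of its underside. To be left alone.
There are look-alikes about, which are no part of the job. Leave any orange or pink look-alike of the basket alone.

How it is judged:
On the way, in this order (a step that is already met when the one before it is completed fails the run):
1. the empty basket sits flat in the box, released (x of basket in the frame of box between -0.012 and 0.012 m and y of basket in the frame of box between -0.012 and 0.012 m and z of basket in the frame of box below 0.007 m and angle between basket's own z axis and vertical below 0.04 rad and contact force between the fingers and basket below 0.1 N and horizontal distance between each of grip, stem and basket above 0.1 m), for 0.2 s.
2. the grip lies in one bay and the stem in the other, both released, the basket still seated (x of basket in the frame of box between -0.012 and 0.012 m and y of basket in the frame of box between -0.012 and 0.012 m and z of basket in the frame of box below 0.007 m and angle between basket's own z axis and vertical below 0.04 rad and ((x of grip in the frame of basket between 0.015 and 0.095 m and y of grip in the frame of basket between -0.045 and 0.045 m and z of grip in the frame of basket below 0.022 m and x of stem in the frame of basket between -0.095 and -0.015 m and y of stem in the frame of basket between -0.045 and 0.045 m and z of stem in the frame of basket below 0.016 m) or (x of grip in the frame of basket between -0.095 and -0.015 m and y of grip in the frame of basket between -0.045 and 0.045 m and z of grip in the frame of basket below 0.022 m and x of stem in the frame of basket between 0.015 and 0.095 m and y of stem in the frame of basket between -0.045 and 0.045 m and z of stem in the frame of basket below 0.016 m)) and contact force between the fingers and basket below 0.1 N and contact force between the fingers and grip below 0.1 N and contact force between the fingers and stem below 0.1 N), for 0.2 s.
3. the lid sits fully down on the box, released (x of lid in the frame of box between -0.01 and 0.01 m and y of lid in the frame of box between -0.01 and 0.01 m and z of lid in the frame of box between 0.052 and 0.062 m and angle between lid's own z axis and vertical below 0.035 rad and angle between the x axis of lid and the x axis of box, either way round below 0.12 rad and contact force between the fingers and lid below 0.1 N), for 0.2 s.
At the end, for the whole second after the job is handed in: Basket flat on the box floor (within 12 mm of centre), grip lying in one bay, stem in the other, lid fully down on the rim (within 10 mm of centre, 0.12 rad of square, tilt under 0.035 rad); all released and at rest (all of step 2 and all of step 3 and linear speed of each of basket, grip, stem, lid below 0.02 m/s); the robot touches nothing.
It fails at once if the cup, the jar or the bottle is moved more than 30 mm (distance of any of cup, jar, bottle from where it was at the start of the episode above 0.03 m).
It fails at once if a part is dropped into place (faster than 0.6 m/s at the box) ((linear speed of basket above 0.6 m/s and horizontal distance between basket and box below 0.09 m and height (world z) of basket below 0.06 m) or (linear speed of grip above 0.6 m/s and horizontal distance between grip and box below 0.09 m and height (world z) of grip below 0.07 m) or (linear speed of stem above 0.6 m/s and horizontal distance between stem and box below 0.09 m and height (world z) of stem below 0.07 m) or (linear speed of lid above 0.6 m/s and horizontal distance between lid and box below 0.09 m and height (world z) of lid below 0.085 m)).
It also fails if it takes over 118 s, if anything falls off the work surface, if the arm or the gripper's body presses on something with over 40 N, if the wrist force passes 120 N, or if a joint passes its speed limit or range.

### The arm

A 6-joint arm with a two-finger parallel gripper is mounted at the origin on the work surface. World frame = base frame: x ahead of the robot, y to its left, z up, the work surface at z = 0. Lengths are in m, angles in rad, forces in N, time in s.
With the tool pointing down it reaches from about 0.325 to 0.9 m from the base axis. Payload 6.1 kg.
Tool frame: the origin (TCP) lies midway between the tips of the shut fingers; the grasp point (between the pads) lies 19 mm behind it (manip.tcp_to_grasp is the distance from the TCP to the grasp point, in m); z points along the fingers, y is the line along which they close (so a half turn about z gives the same grasp; the last joint's range is limited). The gripper opens to 85 mm and grips with 20 to 120 N. Pads are 22 mm wide; open, the fingers measure 114 mm over their backs; the gripper's body (76 mm by 85 mm) begins 54 mm behind the grasp point. The pads swing forward as they close: fully open they stand 13 mm farther back than shut.
Start: joints at [-1.417, 0.22, 1.526, -0, 1.395, -0.126], TCP at [0.173, -0.601, 0.231] pointing down, gripper open.
Joint ranges: [-2.98, 2.98], [-0.91, 2.08], [0.09, 2.57], [-1.24, 4.39], [0.2, 2.65], [-2.68, 2.68]. Speed limits (rad/s): [2.57, 2.57, 3.01, 3.14, 3.14, 3.14].

### API

Orientations are given as a unit quaternion [x, y, z, w].
In Python, from bench import monitor, viewer, order, manip gives the robot as it stands.
- The arm moves only by the shell command python3 -m inch 'ROWS' [FORCE]. ROWS is a JSON object of lists of equal length, an entry for each row: "xyz": the shift along the tool's x, y, z as a fraction of full scale, a list of three; "roll": the turn about the tool's z as a fraction of full scale; "jaw": the closure, from -1 (fully open) to 1 (shut). In form: {"xyz": [[tx, ty, tz], ...], "roll": [roll, ...], "jaw": [jaw, ...]}. A call has exactly 5 rows; each row shifts and turns the commanded pose from where the row before left it, along the tool's axes as they then stand; what a row does not reach is not made up. Full scale, the value 1, is 0.3 m for a shift and 30 degrees for a turn. A row lasts 1/10 s, in which the tool goes at most 50 mm and 8.59 degrees, less where a joint would pass 70% of its speed; a pose out of reach is approached as far as the arm can. A call with a number of a shift or a turn outside -1 to 1 is refused whole. A call with a gripper value outside its range is refused whole. The fingers move at their own pace and stop on an object; FORCE is the grip in N (left out, the last holds). Time passes only in rows, so rows that do not move let the fingers close, or fill a call up. It gives the time, the measured TCP pose, the force, the opening and the grip force at its end, in the units of the state.
- monitor.state(): the state, without advancing time (a new reading comes with each control period).
- viewer.read_camera(name): name is "scene" or "top"; returns a dict with "color" (420x560x3 uint8, red, green, blue), "camera_matrix" (3x3 intrinsics, pixels), "R" (3x3) and "t" (3): a world point X has camera coordinates R X + t. Camera axes: x right, y down, z forward; pixel columns grow to the right and rows downward; lengths in m; the calibration is good to about 2 mm. A picture is of the moment at which its call begins. There is no depth.
- order.hand_in(): hands the job in; it is judged then, once.
Trained networks look in the newest picture that a camera, given by its name, has taken for a name from the list of things; names that differ only in an ending like _2 or _b are one class to them, and where a whole thing is asked for, a point or a joint stands for the part that bears it (a point fixed in the world has none). Each returns a list of dicts, best first, with "confidence" (0 to 1); they miss things now and then, are a little off and sometimes report something else, mostly with a low value. They report only what shows in the picture. A call takes as long as a camera call. They do not tell look-alikes from the thing itself.
- viewer.look_for(camera, query): "centre" ([x, y, z] in m, in the coordinates of the camera as it stood for that picture, good to about 4 mm: the middle of the surface that is visible of it).
- viewer.place_of(camera, query): "centre" ([x, y, z] in m, in the coordinates of the camera as it stood for that picture, good to about 4 mm: a listed point, or the origin of a listed thing).
The state is a dict: "time": time; "joints": joint angles; "qvel": joint speeds; "tau": joint torques, N m; "ee_pos": TCP position; "orientation": TCP orientation; "force": force on the tool from outside, world axes, zero at the start; "moment": the same for the moment, N m; "finger_gap": opening from 0.0 (shut) to 1.0 (fully open); "grip_force": force on a finger pad.
Only numpy, scipy, OpenCV 4.12 (cv2) and the standard library are available. Lean on these libraries where they do the work, as an engineer would, in place of code of your own. Each camera call takes 0.05 s, during which the arm holds its last target. There are 200 camera calls.

## Working session

There is one attempt and no reset: what is moved stays moved. The work goes in short steps, Python scripts to look and compute and a shell command to move; the robot and the scene stay as the last step left them, time stands still between calls to the robot, and variables do not carry over. Pictures are saved under pics/ and viewed, at most 14 in all, crops included, and the job is handed in when it is done.

```bash
mkdir -p pics; ls; cat > h.py <<'E'
import numpy as np, cv2
from bench import monitor, viewer, order, manip
from scipy.spatial.transform import Rotation as Ro
def cam(n,f=None):
    c=viewer.read_camera(n)
    if f: cv2.imwrite('pics/'+f,c['color'][:,:,::-1])
    return c
def w(c,p): return c['R'].T@(np.array(p)-c['t'])
def px2w(c,u,v,z):
    d=c['R'].T@np.linalg.inv(c['camera_matrix'])@[u,v,1]; o=-c['R'].T@c['t']
    return o+d*(z-o[2])/d[2]
def proj(c,X):
    q=c['camera_matrix']@(c['R']@np.array(X)+c['t']); return q[:2]/q[2]
def st():
    s=monitor.state(); R=Ro.from_quat(s['orientation']).as_matrix()
    print('t',s['time'],'tcp',np.round(s['ee_pos'],4),'F',np.round(s['force'],1),'gap',round(s['finger_gap'],3),'gf',round(s['grip_force'],1),'x',np.round(R[:,0],3),'y',np.round(R[:,1],3),'z',np.round(R[:,2],3),'j6',np.round(s['joints'],2))
    return s,R
E
python3 - <<'E'
from h import *
st(); print(manip.tcp_to_grasp)
for n in('top','scene'):
    c=cam(n,n+'0.png'); print(n,-c['R'].T@c['t'])
    for q in('box','basket','lid','grip','stem','cup','jar','bottle'):
        print(q,[(np.round(w(c,d['centre']),3).tolist(),round(d['confidence'],2)) for d in viewer.place_of(n,q)][:4])
E
```

```text
pics
t 0.0 tcp [ 0.1725 -0.6001  0.2302] F [ 0.5 -0.6  0.1] gap 1.003 gf 0.0 x [0.961 0.276 0.   ] y [ 0.276 -0.961 -0.002] z [-0.     0.002 -1.   ] j6 [-1.42  0.22  1.53  0.    1.39 -0.13]
0.0187
top [ 0.33597781 -0.00875745  1.50525333]
box [([0.551, -0.33, -0.003], 0.79)]
basket [([0.288, 0.314, 0.003], 0.98), ([0.275, -0.224, 0.001], 0.97), ([0.492, 0.018, -0.004], 0.67)]
lid [([0.58, 0.326, -0.003], 0.82), ([0.549, -0.329, -0.004], 0.26)]
grip [([0.561, -0.172, 0.013], 0.62)]
stem [([0.564, 0.159, 0.006], 0.44)]
cup [([0.509, -0.533, -0.003], 0.87)]
jar [([0.756, -0.174, -0.002], 0.9), ([0.528, 0.54, -0.002], 0.39), ([0.563, 0.157, 0.007], 0.3)]
bottle [([0.527, 0.539, -0.001], 0.67)]
scene [1.44132395 0.40608762 1.02379932]
box [([0.553, -0.331, -0.0], 0.74), ([0.53, 0.533, -0.003], 0.39)]
basket [([0.276, -0.221, 0.002], 0.96), ([0.495, 0.007, 0.001], 0.91), ([0.287, 0.317, -0.003], 0.89)]
lid [([0.577, 0.319, -0.002], 0.66), ([0.492, 0.005, 0.001], 0.25)]
grip [([0.56, -0.173, 0.015], 0.73)]
stem [([0.567, 0.156, 0.009], 0.57)]
cup [([0.512, -0.541, 0.001], 0.63)]
jar [([0.76, -0.181, -0.002], 0.77)]
bottle [([0.531, 0.533, -0.002], 0.6)]
```

```bash
python3 -c "
import cv2,numpy as np
a=cv2.imread('pics/top0.png');print(a.shape)
cv2.imwrite('pics/top0b.png',cv2.resize(a,(800,600),interpolation=cv2.INTER_CUBIC))"
```

```text
(420, 560, 3)
```

View pics/top0b.png

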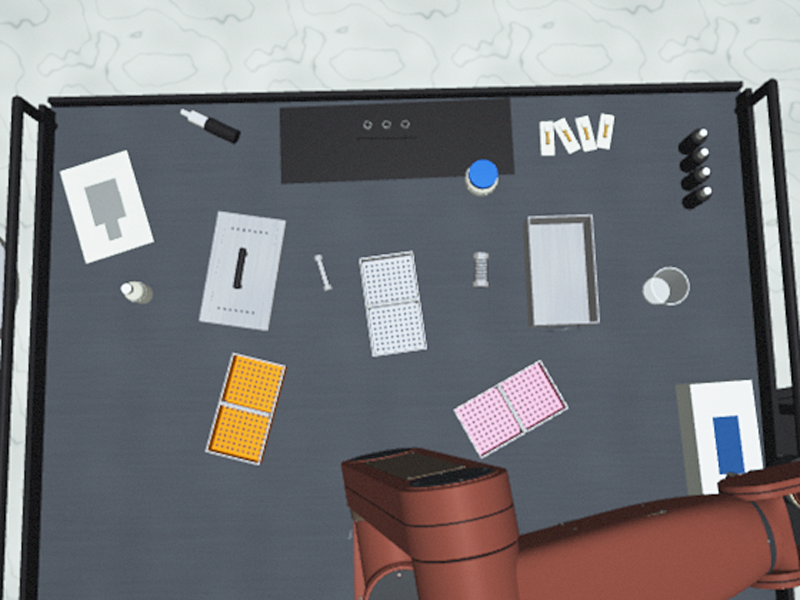

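View pics/scene0.png

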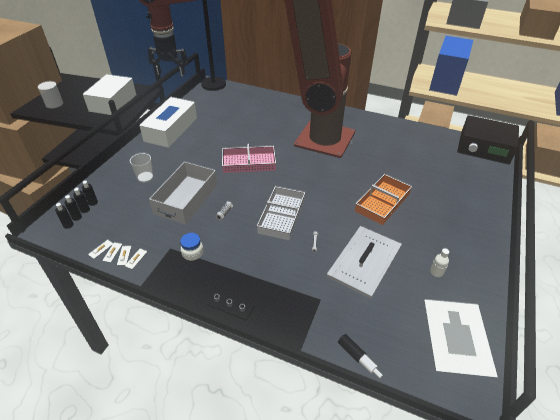

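The pictures show the white basket at about (393,303) in the top view, with the box at (563,269), the lid at (243,270), the grip at (481,270) and the stem at (323,272). The orange and pink baskets are decoys. Next I'll segment the parts to get their angles.

```bash
python3 - <<'E'
from h import *
c=cam('top'); g=cv2.cvtColor(c['color'],cv2.COLOR_RGB2GRAY)
A=c['color']
# name: seed xyz, half window m, height of outline, thr
M={'basket':((.493,.012),.13,.036,115),'lid':((.578,.322),.15,.014,115),'grip':((.56,-.172),.055,.013,105),'stem':((.565,.157),.055,.007,105),'box':((.552,-.33),.15,.07,100)}
K=cv2.getStructuringElement
out=[]
for n,(p,h,z,th) in M.items():
    u,v=proj(c,[*p,z]); s=int(h*abs(c['camera_matrix'][0,0])/1.5)
    u0,v0=int(u)-s,int(v)-s
    r=g[v0:v0+2*s,u0:u0+2*s]
    m=(r>th).astype(np.uint8)
    if n in('basket','box'): m=cv2.morphologyEx(m,cv2.MORPH_CLOSE,np.ones((5,5)))
    cs=max(cv2.findContours(m,0,2)[0],key=cv2.contourArea)
    b=cv2.boxPoints(cv2.minAreaRect(cs))+[u0,v0]
    W=np.array([px2w(c,*q,z)[:2] for q in b])
    e=W[1]-W[0]; f=W[2]-W[1]; L=max(e,f,key=np.linalg.norm)
    print(n,'ctr',W.mean(0).round(4),'size',np.linalg.norm(e).round(3),np.linalg.norm(f).round(3),'ang',np.degrees(np.arctan2(L[1],L[0])).round(1))
    cr=A[v0:v0+2*s,u0:u0+2*s,::-1].copy(); k=266/(2*s)
    cr=cv2.resize(cr,(266,266),interpolation=cv2.INTER_CUBIC)
    cv2.polylines(cr,[((b-[u0,v0]+.5)*k).astype(int)],1,(0,0,255),1)
    out.append(cr)
out.append(out[0]*0)
cv2.imwrite('pics/m1.png',np.vstack([np.hstack(out[:3]),np.hstack(out[3:])]))
E
```

```text
basket ctr [0.4942 0.0158] size 0.116 0.206 ang -173.4
lid ctr [0.5732 0.3283] size 0.24 0.15 ang -8.7
grip ctr [ 0.5639 -0.1702] size 0.033 0.072 ang 177.9
stem ctr [0.5662 0.1606] size 0.019 0.081 ang -164.1
box ctr [ 0.5459 -0.3289] size 0.136 0.236 ang -179.9
```

View pics/m1.png

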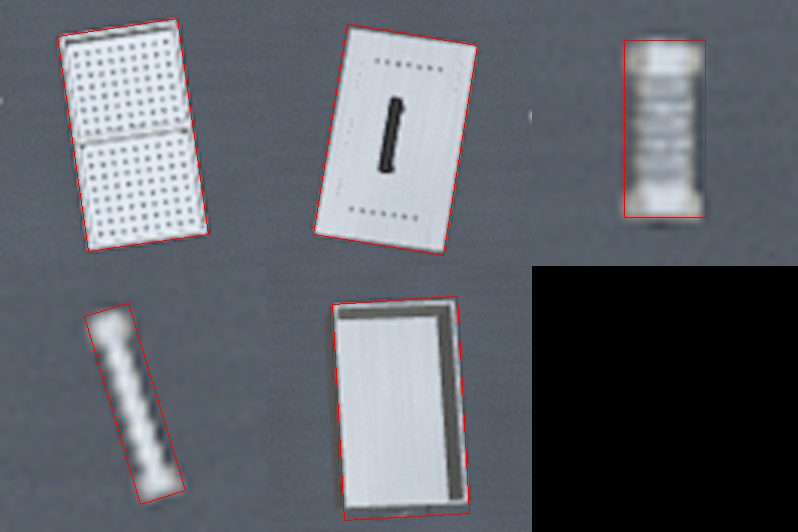

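The montage shows outlines that fit all five parts cleanly: basket +6.6°, lid −8.7°, grip −2°, stem +16°, box about 0°. Next step is to go above the basket.

```bash
cat >> h.py <<'E'
def plan(x,y,z,th):
    s,R=st(); cur=np.degrees(np.arctan2(R[1,0],R[0,0])); d=(th-cur+180)%360-180
    t=np.radians(th); d3=np.array([x,y,z])-s['ee_pos']
    v=np.array([np.cos(t)*d3[0]+np.sin(t)*d3[1],np.sin(t)*d3[0]-np.cos(t)*d3[1],-d3[2]])
    print('theta',cur.round(2),'ROLL total',(-d/30).round(3),'(rows>=%.1f)'%(abs(d)/8.59),'then XYZ total',(v/.3).round(3),'(rows>=%.1f)'%(np.linalg.norm(v)/.05))
E
python3 -m inch '{"xyz":[[0,0,0],[0,0,0],[0,0,0],[0,0,0],[0,0,0]],"roll":[-0.27,-0.27,-0.27,-0.27,-0.27],"jaw":[-1,-1,-1,-1,-1]}'
python3 -m inch '{"xyz":[[0,0,0],[0,0,0],[0,0,0],[0,0,0],[0,0,0]],"roll":[-0.27,-0.27,-0.27,-0.27,-0.27],"jaw":[-1,-1,-1,-1,-1]}'
python3 -c "
from h import *
plan(.494,.014,.16,96.6)"
```

```text
time: 1.45
ee_pos: [0.1726, -0.6007, 0.2313]
orientation: [0.879, 0.476, -0.0, 0.0]
force: [0.2, 0.7, 0.2]
finger_gap: 0.999
grip_force: 0.0
time: 1.95
ee_pos: [0.1726, -0.6007, 0.2313]
orientation: [0.66, 0.751, -0.0, 0.0]
force: [-0.3, -0.5, 0.4]
finger_gap: 1.002
grip_force: 0.0
t 1.95 tcp [ 0.1726 -0.6007  0.2313] F [-0.3 -0.5  0.4] gap 1.002 gf 0.0 x [-0.128  0.992 -0.   ] y [ 0.992  0.128 -0.   ] z [-0. -0. -1.] j6 [-1.42  0.22  1.53 -0.    1.39 -1.55]
theta 97.37 ROLL total 0.026 (rows>=0.1) then XYZ total [1.912 1.3   0.238] (rows>=13.9)
```

```bash

python3 -m inch '{"xyz":[[0.1275,0.0867,0.016],[0.1275,0.0867,0.016],[0.1275,0.0867,0.016],[0.1275,0.0867,0.016],[0.1275,0.0867,0.016]],"roll":[0.026,0,0,0,0],"jaw":[-0.5,-0.5,-0.5,-0.5,-0.5]}' >/dev/null
python3 -m inch '{"xyz":[[0.1275,0.0867,0.016],[0.1275,0.0867,0.016],[0.1275,0.0867,0.016],[0.1275,0.0867,0.016],[0.1275,0.0867,0.016]],"roll":[0,0,0,0,0],"jaw":[-0.5,-0.5,-0.5,-0.5,-0.5]}' >/dev/null
python3 -m inch '{"xyz":[[0.1275,0.0867,0.016],[0.1275,0.0867,0.016],[0.1275,0.0867,0.016],[0.1275,0.0867,0.016],[0.1275,0.0867,0.016]],"roll":[0,0,0,0,0],"jaw":[-0.5,-0.5,-0.5,-0.5,-0.5]}'
python3 - <<'E'
from h import *
plan(.494,.014,.03,96.6)
c=cam('scene'); cv2.imwrite('pics/s2.png',cv2.resize(c['color'][130:290,190:430,::-1],(720,480),interpolation=cv2.INTER_CUBIC))
E
```

```text
time: 3.45
ee_pos: [0.4982, 0.0143, 0.1595]
orientation: [0.667, 0.745, 0.0, 0.001]
force: [0.7, -0.6, 0.5]
finger_gap: 0.749
grip_force: 0.0
t 3.45 tcp [0.4982 0.0143 0.1595] F [ 0.7 -0.6  0.5] gap 0.749 gf 0.0 x [-0.109  0.994 -0.   ] y [0.994 0.109 0.001] z [ 0.001 -0.    -1.   ] j6 [-0.13 -0.02  1.93 -0.    1.24 -0.24]
theta 96.27 ROLL total -0.011 (rows>=0.0) then XYZ total [ 0.    -0.014  0.432] (rows>=2.6)
```

View pics/s2.png

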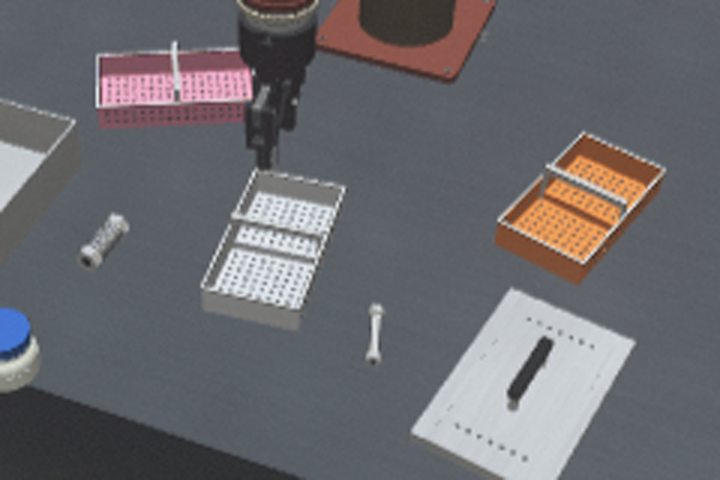

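The view shows the fingers above and behind the white basket, near crop (265,160). That agrees with the measured TCP at 0.16 m, and the strap handle is clear at (275,227). Descend and grip.

```bash

python3 -m inch '{"xyz":[[0,-0.014,0.1],[0,0,0.1],[0,0,0.1],[0,0,0.08],[0,0,0.05]],"roll":[-0.011,0,0,0,0],"jaw":[-0.5,-0.5,-0.5,-0.5,-0.5]}' 40 
python3 -m inch '{"xyz":[[0,0,0],[0,0,0],[0,0,0],[0,0,0],[0,0,0]],"roll":[0,0,0,0,0],"jaw":[1,1,1,1,1]}' 40
python3 -m inch '{"xyz":[[0,0,0],[0,0,0],[0,0,-0.02],[0,0,-0.03],[0,0,-0.05]],"roll":[0,0,0,0,0],"jaw":[1,1,1,1,1]}' 40
python3 - <<'E'
from h import *
st()
c=cam('scene'); cv2.imwrite('pics/s3.png',cv2.resize(c['color'][130:290,190:430,::-1],(720,480),interpolation=cv2.INTER_CUBIC))
E
```

```text
time: 4.0
ee_pos: [0.4919, 0.0122, 0.0283]
orientation: [0.665, 0.747, -0.001, -0.001]
force: [-0.1, 0.3, 1.0]
finger_gap: 0.748
grip_force: 0.0
time: 4.5
ee_pos: [0.4945, 0.0118, 0.0318]
orientation: [0.665, 0.747, 0.001, 0.001]
force: [-1.0, 0.1, 6.3]
finger_gap: 0.084
grip_force: 39.7
time: 5.0
ee_pos: [0.492, 0.0121, 0.06]
orientation: [0.665, 0.747, -0.001, -0.001]
force: [-0.1, 0.4, -2.6]
finger_gap: 0.084
grip_force: 39.2
t 5.0 tcp [0.492  0.0121 0.06  ] F [-0.1  0.4 -2.6] gap 0.084 gf 39.2 x [-0.115  0.993  0.001] y [ 0.993  0.115 -0.003] z [-0.003  0.    -1.   ] j6 [-0.14  0.11  2.    0.    1.03 -0.25]
```

View pics/s3.png

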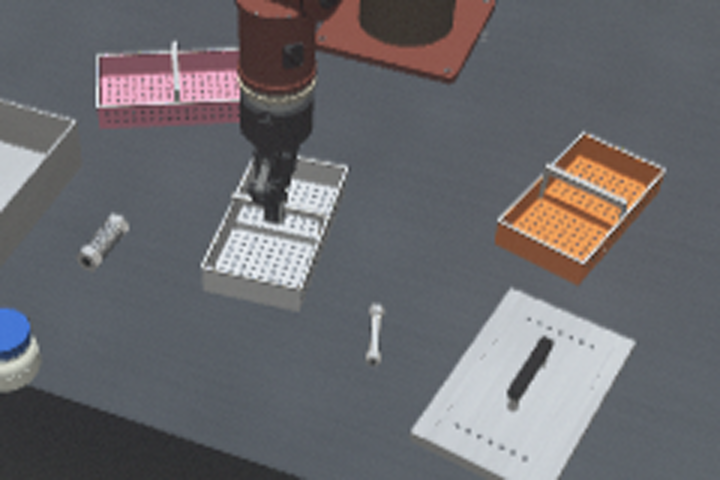

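The basket is held at its strap near (272,205) and lifted level; the −2.6 N fits its weight. Raise it and measure the basket's offset from the tool and the box pose.

```bash

python3 -m inch '{"xyz":[[0,0,-0.1],[0,0,-0.1],[0,0,-0.1],[0,0,-0.08],[0,0,-0.05]],"roll":[0,0,0,0,0],"jaw":[1,1,1,1,1]}' 40 
python3 - <<'E'
from h import *
s,R=st()
for n in('top','scene'):
    c=cam(n,n+'4.png')
    for q in('basket','box'):
        for d in viewer.place_of(n,q)[:3]:
            p=w(c,d['centre']); print(n,q,p.round(4),round(d['confidence'],2),'rel tool xy',(R.T@(p-s['ee_pos'])).round(4) if q=='basket' else '')
plan(.551,-.329,.20,90)
c=cam('top')
g=c['color'][:,:,::-1]; u,v=proj(c,[.551,-.329,.07]).astype(int); print(u,v)
cv2.imwrite('pics/t4.png',cv2.resize(g[v-70:v+70,u-90:u+160],(750,420),interpolation=cv2.INTER_CUBIC)) 
E
```

```text
time: 5.55
ee_pos: [0.4941, 0.0119, 0.1918]
orientation: [0.665, 0.747, 0.001, 0.001]
force: [0.3, -0.2, -3.3]
finger_gap: 0.086
grip_force: 39.4
t 5.55 tcp [0.4941 0.0119 0.1918] F [ 0.3 -0.2 -3.3] gap 0.086 gf 39.4 x [-0.115  0.993 -0.001] y [0.993 0.115 0.003] z [ 0.003 -0.    -1.   ] j6 [-0.14 -0.07  1.91  0.    1.3  -0.25]
top basket [0.4932 0.0167 0.1573] 0.69 rel tool xy [ 0.0048 -0.0004  0.0345]
top basket [0.2885 0.318  0.0041] 0.63 rel tool xy [ 0.3278 -0.1697  0.1869]
top box [ 0.5491 -0.3332 -0.0045] 0.67 rel tool xy 
scene basket [0.494  0.0067 0.1594] 0.81 rel tool xy [-0.0051 -0.0007  0.0324]
scene basket [0.2903 0.3147 0.0027] 0.81 rel tool xy [ 0.3243 -0.1683  0.1883]
scene box [ 0.556  -0.3286  0.0038] 0.68 rel tool xy 
t 5.85 tcp [0.4922 0.0121 0.1878] F [ 0.   0.3 -2.7] gap 0.084 gf 39.4 x [-0.115  0.993  0.001] y [ 0.993  0.115 -0.002] z [-0.002  0.    -1.   ] j6 [-0.14 -0.06  1.91  0.    1.3  -0.25]
theta 96.58 ROLL total 0.219 (rows>=0.8) then XYZ total [-1.137  0.196 -0.041] (rows>=6.9)
394 188
```

View pics/t4.png

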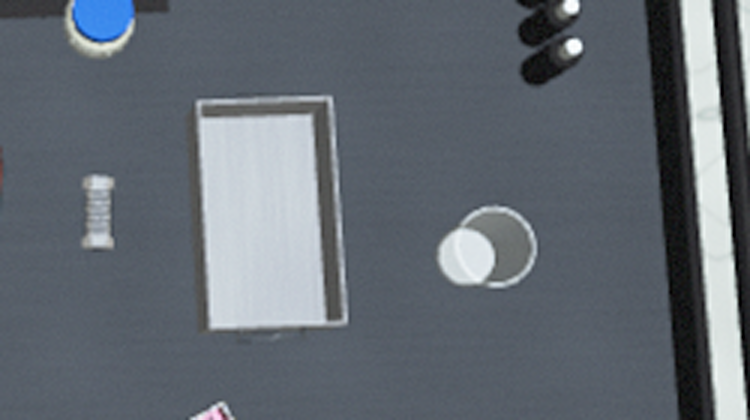

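The crop shows the box rim corners at (196,101), (332,97), (347,325) and (208,328). I'll convert them to a box pose.

```bash
python3 - <<'E'
from h import *
c=cam('top')
P=np.array([px2w(c,304+(a+.5)/3-.5,118+(b+.5)/3-.5,.07) for a,b in((196,101),(332,97),(347,325),(208,328))])[:,:2]
print(P.round(4).tolist(),P.mean(0).round(4))
print([np.degrees(np.arctan2(*(a-b)[::-1])).round(2) for a,b in((P[0],P[3]),(P[1],P[2]))],[np.degrees(np.arctan2(*(a-b)[::-1])).round(2) for a,b in((P[0],P[1]),(P[3],P[2]))])
E
```

```text
[[0.66, -0.2618], [0.6607, -0.3928], [0.4405, -0.395], [0.4407, -0.2635]] [ 0.5505 -0.3283]
[np.float64(0.46), np.float64(0.57)] [np.float64(90.34), np.float64(89.9)]
```

```bash

python3 -m inch '{"xyz":[[0,0,-0.02],[0,0,-0.02],[-0.08,0.01,0],[-0.13,0.022,0],[-0.13,0.022,0]],"roll":[0.1,0.1,0,0,0],"jaw":[1,1,1,1,1]}' 40 >/dev/null
python3 -m inch '{"xyz":[[-0.13,0.022,0],[-0.13,0.022,0],[-0.13,0.022,0],[-0.13,0.022,0],[-0.13,0.022,0]],"roll":[0,0,0,0,0],"jaw":[1,1,1,1,1]}' 40 >/dev/null
python3 -m inch '{"xyz":[[-0.08,0.02,0],[-0.05,0.01,0],[-0.01,0,0],[0,0,0],[0,0,0]],"roll":[0,0,0,0,0],"jaw":[1,1,1,1,1]}' 40 
python3 - <<'E'
from h import *
plan(.5505,-.3285,.12,90.5)
for n in('top','scene'):
    c=cam(n,n+'5.png'); s,R=st()
    for d in viewer.place_of(n,'basket')[:3]:
            p=w(c,d['centre']); print(n,p.round(4),round(d['confidence'],2),'rel tool xy',(R.T@(p-s['ee_pos'])).round(4))
E
```

```text
time: 7.45
ee_pos: [0.5548, -0.325, 0.201]
orientation: [0.703, 0.711, 0.0, -0.001]
force: [-0.7, 0.3, -2.6]
finger_gap: 0.086
grip_force: 39.4
t 7.45 tcp [ 0.5548 -0.325   0.201 ] F [-0.7  0.3 -2.6] gap 0.086 gf 39.4 x [-0.011  1.     0.001] y [ 1.     0.011 -0.001] z [-0.001  0.001 -1.   ] j6 [-0.65  0.28  1.51  0.    1.35 -0.66]
theta 90.64 ROLL total 0.005 (rows>=0.0) then XYZ total [-0.012 -0.014  0.27 ] (rows>=1.6)
t 7.5 tcp [ 0.5549 -0.325   0.2012] F [ 0.3  0.3 -1.4] gap 0.082 gf 39.4 x [-0.011  1.     0.001] y [ 1.     0.011 -0.   ] z [-0.     0.001 -1.   ] j6 [-0.65  0.28  1.51  0.    1.35 -0.66]
top [ 0.5543 -0.3209  0.1626] 0.8 rel tool xy [ 0.0041 -0.0005  0.0386]
top [0.2863 0.316  0.0044] 0.69 rel tool xy [ 0.6439 -0.2612  0.1973]
t 7.6 tcp [ 0.555  -0.3252  0.2015] F [ 0.1 -0.2 -2.2] gap 0.083 gf 39.4 x [-0.011  1.     0.   ] y [1.    0.011 0.   ] z [ 0.  0. -1.] j6 [-0.65  0.28  1.51  0.    1.35 -0.66]
scene [ 0.555  -0.3321  0.1688] 0.8 rel tool xy [-0.0069 -0.0001  0.0328]
scene [ 0.2776 -0.2227  0.0047] 0.69 rel tool xy [ 0.1057 -0.2762  0.1968]
scene [ 0.2889  0.3142 -0.0018] 0.68 rel tool xy [ 0.6424 -0.2588  0.2034]
```

View pics/top5.png

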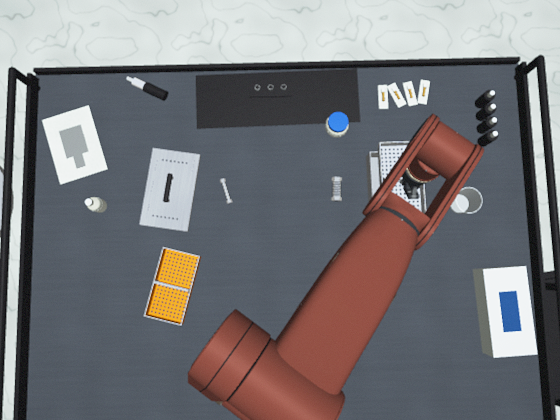

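The basket hangs over the box; its far-left corner shows near (381,142), clear of the arm. A close crop will give the lateral offset.

```bash
python3 - <<'E'
from h import *
a=cv2.imread('pics/top5.png')[130:220,360:480]
cv2.imwrite('pics/c5.png',cv2.resize(a,(720,540),interpolation=cv2.INTER_CUBIC))
E
```

```text
(no output)
```

View pics/c5.png

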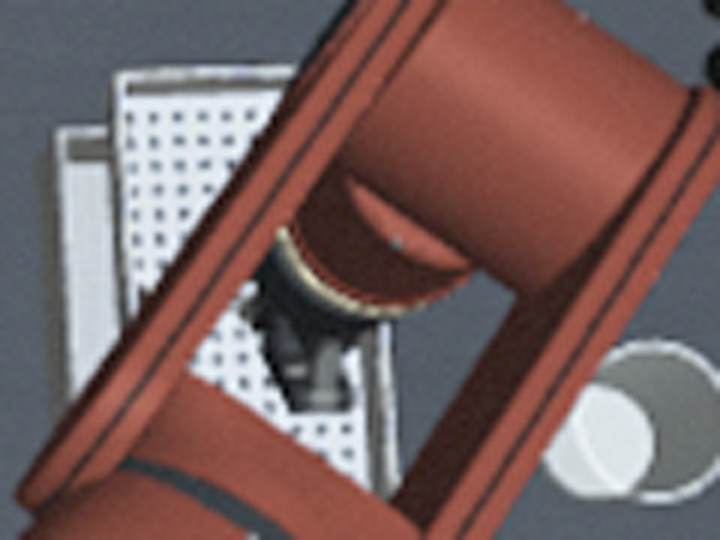

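```bash
python3 - <<'E'
from h import *
c=cam('top')
for a,b in((115,73),(124,310),(387,325),(398,490)):
    print(px2w(c,360+(a+.5)/6-.5,130+(b+.5)/6-.5,.206)[:2].round(4))
E
```

```text
[ 0.6543 -0.2645]
[ 0.5493 -0.2635]
[ 0.5401 -0.3768]
[ 0.4683 -0.3775]
```

Edges put the basket centre about 4 mm to +y of the tool, while the scene camera says less, so I'll correct by about 2.5 mm and lower it.

```bash

python3 -m inch '{"xyz":[[-0.019,-0.015,0.05],[0,0,0.08],[0,0,0.08],[0,0,0.07],[0,0,0.04]],"roll":[0.005,0,0,0,0],"jaw":[1,1,1,1,1]}' 40 
python3 -m inch '{"xyz":[[0,0,0.02],[0,0,0.03],[0,0,0.03],[0,0,0.03],[0,0,0]],"roll":[0,0,0,0,0],"jaw":[1,1,1,1,1]}' 40 
python3 - <<'E'
from h import *
plan(.5505,-.331,.034,90.5)
for n in('top','scene'):
    c=cam(n,n+'6.png'); s=monitor.state()
    for d in viewer.place_of(n,'basket')[:3]:
            p=w(c,d['centre']); print(n,p.round(4),round(d['confidence'],2))
a=cv2.imread('pics/scene6.png')[150:240,130:250];
cv2.imwrite('pics/c6.png',cv2.resize(a,(720,540),interpolation=cv2.INTER_CUBIC))
E
```

```text
time: 8.2
ee_pos: [0.5486, -0.3313, 0.1018]
orientation: [0.705, 0.71, -0.0, -0.002]
force: [0.4, 0.7, -2.4]
finger_gap: 0.086
grip_force: 39.4
time: 8.7
ee_pos: [0.5496, -0.3316, 0.0708]
orientation: [0.704, 0.71, -0.0, -0.001]
force: [0.0, -0.0, -2.8]
finger_gap: 0.085
grip_force: 39.4
t 8.7 tcp [ 0.5496 -0.3316  0.0708] F [ 0.  -0.  -2.8] gap 0.085 gf 39.4 x [-0.008  1.     0.001] y [ 1.     0.008 -0.002] z [-0.002  0.001 -1.   ] j6 [-0.67  0.42  1.6  -0.    1.13 -0.67]
theta 90.43 ROLL total -0.002 (rows>=0.0) then XYZ total [0.002 0.003 0.123] (rows>=0.7)
top [0.2881 0.3164 0.0004] 0.87
top [ 0.5482 -0.3268  0.0342] 0.71
scene [ 0.2794 -0.2213  0.0021] 0.9
scene [ 0.5507 -0.3365  0.0407] 0.87
scene [ 0.2897  0.3116 -0.0045] 0.57
```

View pics/c6.png

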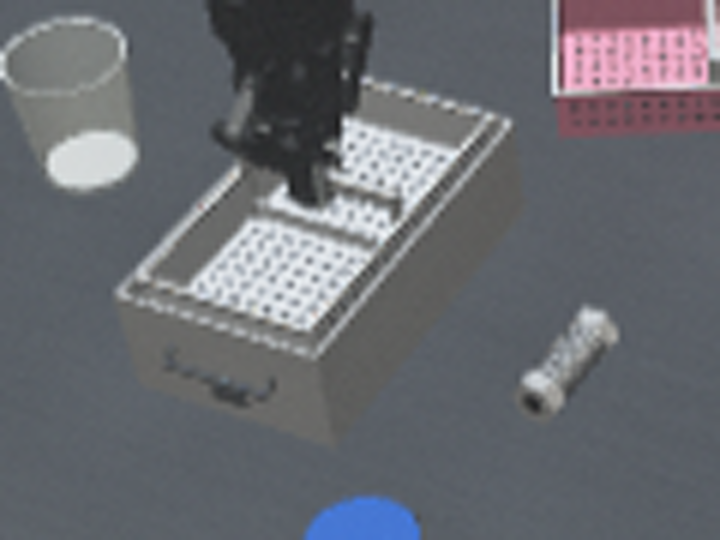

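The basket is inside the walls with clearance all round, its rim at (130,275)–(330,340) nested within the box rim, and there's no contact force. Lower it to the floor.

```bash

python3 -m inch '{"xyz":[[0,0,0.03],[0,0,0.03],[0,0,0.03],[0,0,0.015],[0,0,0.006]],"roll":[0,0,0,0,0],"jaw":[1,1,1,1,1]}' 40 
python3 -m inch '{"xyz":[[0,0,0.004],[0,0,0.004],[0,0,0],[0,0,0],[0,0,0]],"roll":[0,0,0,0,0],"jaw":[1,1,1,1,1]}' 40
```

```text
time: 9.4
ee_pos: [0.5497, -0.3316, 0.0376]
orientation: [0.704, 0.71, -0.0, -0.001]
force: [0.6, -0.1, -2.4]
finger_gap: 0.082
grip_force: 39.4
time: 9.9
ee_pos: [0.5506, -0.3323, 0.037]
orientation: [0.704, 0.71, 0.0, 0.0]
force: [0.2, 0.6, -2.6]
finger_gap: 0.082
grip_force: 39.4
```

```bash

python3 -m inch '{"xyz":[[0,0,0.005],[0,0,0.005],[0,0,0],[0,0,0],[0,0,0]],"roll":[0,0,0,0,0],"jaw":[1,1,1,1,1]}' 40 | egrep 'ee_pos|force'
python3 -m inch '{"xyz":[[0,0,0.003],[0,0,0.003],[0,0,0],[0,0,0],[0,0,0]],"roll":[0,0,0,0,0],"jaw":[1,1,1,1,1]}' 40| egrep 'ee_pos|force'
```

```text
ee_pos: [0.5506, -0.3323, 0.0348]
force: [-3.6, 2.5, 4.8]
grip_force: 40.4
ee_pos: [0.5507, -0.3324, 0.0348]
force: [-8.1, 4.4, 15.5]
grip_force: 41.9
```

```bash

python3 -m inch '{"xyz":[[0,0,-0.006],[0,0,0],[0,0,0],[0,0,0],[0,0,0]],"roll":[0,0,0,0,0],"jaw":[0.9,-0.3,-0.3,-0.3,-0.3]}' 40 | egrep 'ee_pos|force'
python3 -m inch '{"xyz":[[0,0,-0.05],[0,0,-0.1],[0,0,-0.15],[0,0,-0.15],[0,0,-0.05]],"roll":[0,0,0,0,0],"jaw":[-0.3,-0.3,-0.3,-0.3,-0.3]}' 40| egrep 'ee_pos|force'
python3 - <<'E'
from h import *
plan(.562,-.171,.10,178)
for n in('top','scene'):
    c=cam(n,n+'7.png'); s=monitor.state()
    for d in viewer.place_of(n,'basket')[:3]:
            p=w(c,d['centre']); print(n,p.round(4),round(d['confidence'],2))
a=cv2.imread('pics/scene7.png')[150:240,130:250];
cv2.imwrite('pics/c7.png',cv2.resize(a,(720,540),interpolation=cv2.INTER_CUBIC))
E
```

```text
ee_pos: [0.5504, -0.3322, 0.0333]
force: [-0.0, 0.2, -0.3]
grip_force: 0.0
ee_pos: [0.553, -0.3342, 0.1914]
force: [0.4, -0.3, 0.4]
grip_force: 0.0
t 11.9 tcp [ 0.553  -0.3342  0.1914] F [ 0.4 -0.3  0.4] gap 0.65 gf 0.0 x [-0.008  1.    -0.006] y [1.    0.008 0.008] z [ 0.008 -0.006 -1.   ] j6 [-0.67  0.29  1.52  0.    1.32 -0.67]
theta 90.43 ROLL total -2.919 (rows>=10.2) then XYZ total [-0.011  0.545  0.305] (rows>=3.7)
top [0.2871 0.3145 0.005 ] 0.77
top [ 0.5481 -0.3283 -0.0023] 0.61
scene [ 0.2796 -0.2238  0.0044] 0.82
scene [ 0.2911  0.3136 -0.003 ] 0.71
scene [ 0.5504 -0.3372  0.0047] 0.63
```

View pics/c7.png

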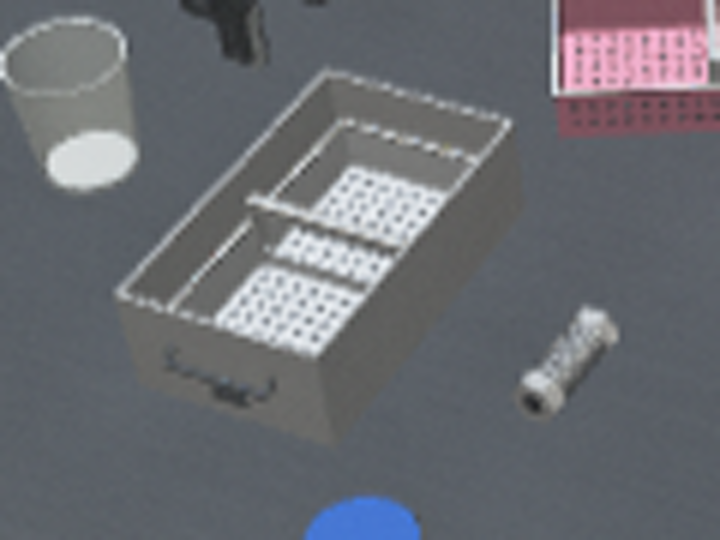

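The basket sits flat and released in the box, with strap and both bays visible at (340,250). Next, turn the tool and fetch the grip.

```bash

python3 -m inch '{"xyz":[[0,0,0],[0,0,0],[0,0,0],[0,0,0],[0,0,0]],"roll":[-0.28,-0.28,-0.28,-0.28,-0.28],"jaw":[-0.3,-0.3,-0.3,-0.3,-0.3]}' 40 >/dev/null
python3 -m inch '{"xyz":[[0,0,0],[0,0,0],[0,0,0],[0,0,0],[0,0,0]],"roll":[-0.28,-0.28,-0.28,-0.28,-0.28],"jaw":[-0.3,-0.3,-0.3,-0.3,-0.3]}' 40 >/dev/null
python3 -m inch '{"xyz":[[0,0,0],[-0.01,0.14,0],[0,0.14,0],[0,0.14,0],[0,0.12,0.1]],"roll":[-0.12,0,0,0,0],"jaw":[-0.3,-0.3,-0.3,-0.3,-0.3]}' 40 
python3 - <<'E'
from h import *
plan(.562,-.1715,.004,178)
E
```

```text
time: 13.6
ee_pos: [0.5602, -0.1691, 0.1547]
orientation: [0.017, 1.0, -0.001, 0.002]
force: [1.3, -0.6, 0.1]
finger_gap: 0.65
grip_force: 0.0
t 13.6 tcp [ 0.5602 -0.1691  0.1547] F [ 1.3 -0.6  0.1] gap 0.65 gf 0.0 x [-0.999  0.034 -0.003] y [ 0.034  0.999 -0.001] z [ 0.003 -0.001 -1.   ] j6 [-0.43  0.19  1.71  0.    1.24 -1.96]
theta 178.04 ROLL total 0.001 (rows>=0.0) then XYZ total [-0.006 -0.008  0.502] (rows>=3.0)
```

```bash

python3 -m inch '{"xyz":[[-0.006,-0.008,0.13],[0,0,0.13],[0,0,0.12],[0,0,0.08],[0,0,0.03]],"roll":[0,0,0,0,0],"jaw":[-0.3,-0.3,-0.3,-0.3,-0.3]}' 40 
python3 -m inch '{"xyz":[[0,0,0],[0,0,0.01],[0,0,0],[0,0,0],[0,0,0]],"roll":[0,0,0,0,0],"jaw":[-0.3,-0.3,0.1,1,1]}' 40 
python3 -m inch '{"xyz":[[0,0,0],[0,0,0],[0,0,0],[0,0,-0.05],[0,0,-0.08]],"roll":[0,0,0,0,0],"jaw":[1,1,1,1,1]}' 40
python3 - <<'E'
from h import *
s,R=st()
for n in('top','scene'):
    c=cam(n,n+'8.png'); 
    for d in viewer.place_of(n,'grip')[:3]:
            p=w(c,d['centre']); print(n,p.round(4),round(d['confidence'],2),'rel tool xy',(R.T@(p-s['ee_pos'])).round(4))
E
```

```text
time: 14.1
ee_pos: [0.556, -0.1706, 0.0006]
orientation: [0.017, 1.0, 0.002, -0.005]
force: [-0.5, 0.5, -0.6]
finger_gap: 0.651
grip_force: 0.0
time: 14.6
ee_pos: [0.5618, -0.1732, 0.0052]
orientation: [0.017, 1.0, -0.0, 0.001]
force: [0.2, 1.0, 4.3]
finger_gap: 0.264
grip_force: 39.2
time: 15.1
ee_pos: [0.5589, -0.1721, 0.0418]
orientation: [0.017, 1.0, 0.001, -0.002]
force: [0.7, -0.1, -0.8]
finger_gap: 0.266
grip_force: 39.5
t 15.1 tcp [ 0.5589 -0.1721  0.0418] F [ 0.7 -0.1 -0.8] gap 0.266 gf 39.5 x [-0.999  0.034  0.004] y [0.034 0.999 0.002] z [-0.004  0.002 -1.   ] j6 [-0.43  0.34  1.77 -0.    1.04 -1.97]
top [ 0.557  -0.1717  0.0495] 0.54 rel tool xy [ 0.002   0.0003 -0.0077]
scene [ 0.76   -0.1852 -0.0024] 0.74 rel tool xy [-0.2016 -0.0062  0.0434]
scene [ 0.5626 -0.178   0.0529] 0.62 rel tool xy [-0.0039 -0.0058 -0.0112]
```

The grip is held (opening about 23 mm). Carry it over the far bay, centred at about (0.600, −0.329).

```bash

python3 -m inch '{"xyz":[[0,0,-0.1],[0,0,-0.14],[0,0,-0.1],[0,0,-0.03],[0,0,0]],"roll":[0,0,0,0,0],"jaw":[1,1,1,1,1]}' 40 >/dev/null
python3 - <<'E'
from h import *
plan(.6005,-.329,.13,180)
E
```

```text
t 15.8 tcp [ 0.5611 -0.173   0.154 ] F [ 0.7  0.4 -2.4] gap 0.264 gf 39.5 x [-0.999  0.034 -0.002] y [ 0.034  0.999 -0.001] z [ 0.001 -0.001 -1.   ] j6 [-0.43  0.2   1.7   0.    1.24 -1.97]
theta 178.03 ROLL total -0.066 (rows>=0.2) then XYZ total [-0.131 -0.52   0.08 ] (rows>=3.3)
```

```bash

python3 -m inch '{"xyz":[[-0.02,-0.08,0],[-0.033,-0.13,0],[-0.033,-0.13,0],[-0.03,-0.12,0],[-0.015,-0.06,0]],"roll":[-0.066,0,0,0,0],"jaw":[1,1,1,1,1]}' 40 >/dev/null
python3 -m inch '{"xyz":[[0,0,0.02],[0,0,0.03],[0,0,0.03],[0,0,0],[0,0,0]],"roll":[0,0,0,0,0],"jaw":[1,1,1,1,1]}' 40 >/dev/null
python3 - <<'E'
from h import *
plan(.6005,-.329,.014,180)
c=cam('scene','scene9.png')
a=cv2.imread('pics/scene9.png')[150:240,130:250];
cv2.imwrite('pics/c9.png',cv2.resize(a,(720,540),interpolation=cv2.INTER_CUBIC))
E
```

```text
t 16.8 tcp [ 0.5988 -0.3277  0.1287] F [ 0.1 -0.1 -1.8] gap 0.269 gf 39.6 x [-1.    -0.001  0.001] y [-0.001  1.     0.001] z [-0.001  0.001 -1.   ] j6 [-0.62  0.44  1.45  0.    1.25 -2.19]
theta -179.92 ROLL total 0.003 (rows>=0.0) then XYZ total [-0.006 -0.004  0.382] (rows>=2.3)
```

View pics/c9.png

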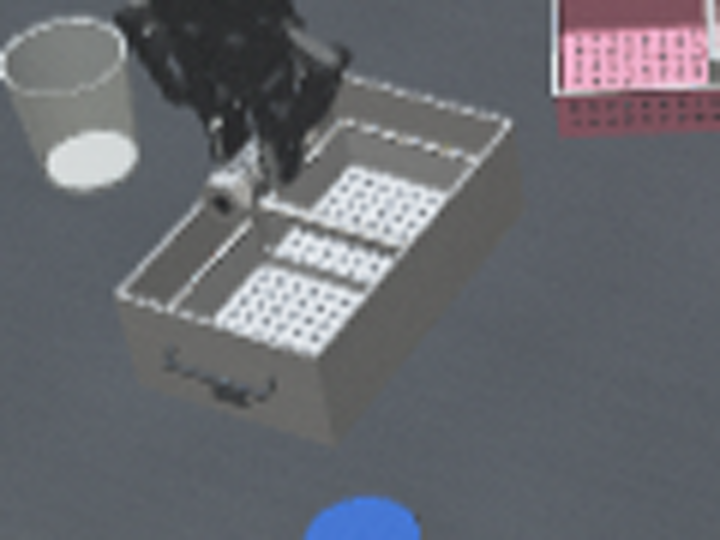

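The grip hangs level at (240,185), still well above the box and lined up for the bay. Lower it, feeling for the floor.

```bash

python3 -m inch '{"xyz":[[-0.006,-0.004,0.07],[0,0,0.09],[0,0,0.08],[0,0,0.06],[0,0,0.04]],"roll":[0,0,0,0,0],"jaw":[1,1,1,1,1]}' 40 | egrep 'ee_pos|force'
python3 -m inch '{"xyz":[[0,0,0.02],[0,0,0.01],[0,0,0],[0,0,0],[0,0,0]],"roll":[0,0,0,0,0],"jaw":[1,1,1,1,1]}' 40| egrep 'ee_pos|force'
```

```text
ee_pos: [0.6007, -0.3297, 0.0264]
force: [0.8, 1.0, -2.0]
grip_force: 39.6
ee_pos: [0.6016, -0.3307, 0.0197]
force: [-0.0, -0.4, -1.6]
grip_force: 39.6
```

```bash

python3 -m inch '{"xyz":[[0,0,0.01],[0,0,0.01],[0,0,0],[0,0,0],[0,0,0]],"roll":[0,0,0,0,0],"jaw":[1,1,1,1,1]}' 40 | egrep 'ee_pos|force'
python3 -m inch '{"xyz":[[0,0,0.004],[0,0,0.004],[0,0,0],[0,0,0],[0,0,0]],"roll":[0,0,0,0,0],"jaw":[1,1,1,1,1]}' 40| egrep 'ee_pos|force'
python3 -m inch '{"xyz":[[0,0,0.003],[0,0,0],[0,0,0],[0,0,0],[0,0,0]],"roll":[0,0,0,0,0],"jaw":[1,1,1,1,1]}' 40| egrep 'ee_pos|force'
```

```text
ee_pos: [0.601, -0.3302, 0.0126]
force: [0.4, 0.3, -1.9]
grip_force: 39.6
ee_pos: [0.6012, -0.3304, 0.0112]
force: [-3.0, 1.9, 6.0]
grip_force: 40.3
ee_pos: [0.6012, -0.3304, 0.0112]
force: [-3.9, 2.8, 9.8]
grip_force: 40.9
```

```bash

python3 -m inch '{"xyz":[[0,0,-0.004],[0,0,0],[0,0,0],[0,0,0],[0,0,0]],"roll":[0,0,0,0,0],"jaw":[0.4,0.1,0.1,0.1,0.1]}' 40 | egrep 'ee_pos|force|gap'
python3 -m inch '{"xyz":[[0,0,-0.05],[0,0,-0.1],[0,0,-0.15],[0,0,-0.15],[0,0,-0.05]],"roll":[0,0,0,0,0],"jaw":[0.1,0.1,0.1,0.1,0.1]}' 40| egrep 'ee_pos|force'
python3 - <<'E'
from h import *
plan(.565,.158,.165,195.9)
c=cam('scene','scene10.png')
a=cv2.imread('pics/scene10.png')[150:240,130:250];
cv2.imwrite('pics/c10.png',cv2.resize(a,(720,540),interpolation=cv2.INTER_CUBIC))
E
```

```text
ee_pos: [0.6009, -0.3301, 0.0102]
force: [-0.2, 0.7, -0.9]
finger_gap: 0.452
grip_force: 0.0
ee_pos: [0.6038, -0.3322, 0.1688]
force: [0.3, 0.0, 1.3]
grip_force: 0.0
t 20.35 tcp [ 0.6038 -0.3322  0.1688] F [0.3 0.  1.3] gap 0.449 gf 0.0 x [-1.    -0.    -0.009] y [-0.     1.    -0.006] z [ 0.009 -0.006 -1.   ] j6 [-0.62  0.41  1.41  0.    1.31 -2.19]
theta -179.98 ROLL total -0.529 (rows>=1.8) then XYZ total [-0.323  1.607  0.013] (rows>=9.8)
```

View pics/c10.png

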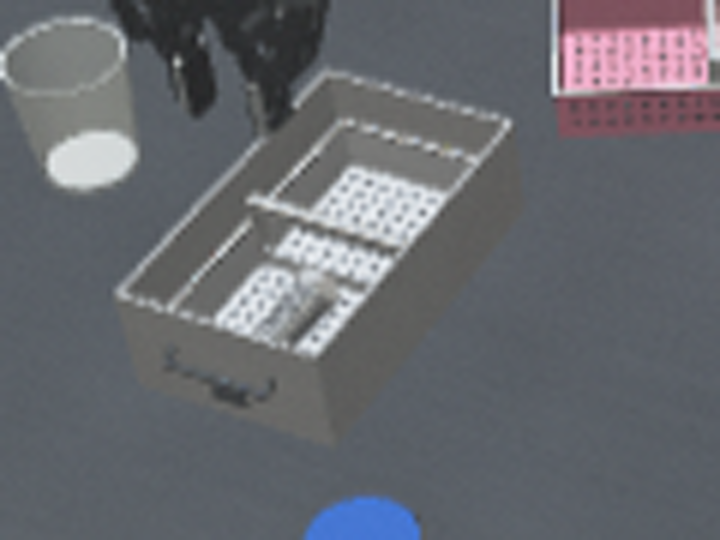

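The grip lies flat in the far bay at (300,310). Fetch the stem.

```bash

python3 -m inch '{"xyz":[[0,0,0],[0,0,0],[-0.029,0.146,0],[-0.029,0.146,0],[-0.029,0.146,0]],"roll":[-0.265,-0.264,0,0,0],"jaw":[0.1,0.1,0.1,0.1,0.1]}' 40 >/dev/null
python3 -m inch '{"xyz":[[-0.029,0.146,0],[-0.029,0.146,0],[-0.029,0.146,0],[-0.029,0.146,0],[-0.029,0.146,0]],"roll":[0,0,0,0,0],"jaw":[0.1,0.1,0.1,0.1,0.1]}' 40 >/dev/null
python3 -m inch '{"xyz":[[-0.029,0.146,0],[-0.029,0.146,0],[-0.029,0.146,0],[0,0,0.1],[0,0,0.1]],"roll":[0,0,0,0,0],"jaw":[0.1,0.1,0.1,0.1,0.1]}' 40 >/dev/null
python3 - <<'E'
from h import *
plan(.566,.158,.002,195.9)
E
```

```text
t 21.9 tcp [0.5612 0.1614 0.1002] F [ 1.5 -0.5 -0.7] gap 0.451 gf 0.0 x [-0.961 -0.277 -0.002] y [-0.277  0.961 -0.   ] z [ 0.002  0.    -1.   ] j6 [ 0.14  0.25  1.75  0.    1.14 -1.71]
theta -163.93 ROLL total 0.006 (rows>=0.0) then XYZ total [-0.012 -0.015  0.327] (rows>=2.0)
```

```bash

python3 -m inch '{"xyz":[[-0.012,-0.015,0.1],[0,0,0.1],[0,0,0.06],[0,0,0],[0,0,0]],"roll":[0,0,0,0,0],"jaw":[0.1,0.1,0.1,0.1,0.1]}' 40 >/dev/null
python3 -c "
from h import *
plan(.566,.158,.002,195.9)"
```

```text
t 22.4 tcp [0.5653 0.156  0.0221] F [0.7 0.3 1.1] gap 0.446 gf 0.0 x [-0.962 -0.274  0.002] y [-0.274  0.962  0.   ] z [-0.002 -0.    -1.   ] j6 [ 0.13  0.37  1.77  0.    1.   -1.71]
theta -164.12 ROLL total -0.001 (rows>=0.0) then XYZ total [-0.004  0.006  0.067] (rows>=0.4)
```

```bash

python3 -m inch '{"xyz":[[-0.004,0.006,0.03],[0,0,0.025],[0,0,0.01],[0,0,0],[0,0,0]],"roll":[0,0,0,0,0],"jaw":[0.1,0.1,0.1,0.1,0.1]}' 40 | egrep 'ee_pos|force'
python3 -m inch '{"xyz":[[0,0,0],[0,0,0],[0,0,0],[0,0,0],[0,0,0]],"roll":[0,0,0,0,0],"jaw":[1,1,1,1,1]}' 40 | egrep 'ee_pos|force|gap'
python3 -m inch '{"xyz":[[0,0,-0.03],[0,0,-0.05],[0,0,-0.1],[0,0,-0.03],[0,0,0]],"roll":[0,0,0,0,0],"jaw":[1,1,1,1,1]}' 40| egrep 'ee_pos|force|gap'
python3 - <<'E'
from h import *
c=cam('scene','scene11.png'); s,R=st()
for n in('scene','top'):
    if n=='top': c=cam(n)
    for d in viewer.place_of(n,'stem')[:2]:
            p=w(c,d['centre']); print(n,p.round(4),round(d['confidence'],2),'rel tool xy',(R.T@(p-s['ee_pos'])).round(4))
c=viewer.read_camera('scene')
u,v=proj(c,s['ee_pos']).astype(int)
a=cv2.imread('pics/scene11.png')[v-50:v+40,u-60:u+60];
cv2.imwrite('pics/c11.png',cv2.resize(a,(720,540),interpolation=cv2.INTER_CUBIC))
E
```

```text
ee_pos: [0.5666, 0.1581, 0.0031]
force: [-0.6, 0.2, -0.2]
grip_force: 0.0
ee_pos: [0.5669, 0.1581, 0.0034]
force: [-0.3, 0.5, 3.2]
finger_gap: 0.083
grip_force: 39.2
ee_pos: [0.5687, 0.1584, 0.0688]
force: [0.5, 0.5, -0.0]
finger_gap: 0.079
grip_force: 39.1
t 23.95 tcp [0.5673 0.1582 0.0671] F [-1.1  0.8 -1.8] gap 0.083 gf 39.1 x [-0.962 -0.274 -0.002] y [-0.274  0.962 -0.   ] z [ 0.002  0.    -1.   ] j6 [ 0.14  0.3   1.75  0.    1.08 -1.71]
scene [0.5711 0.1541 0.0714] 0.37 rel tool xy [-0.0025 -0.005  -0.0043]
top [0.5626 0.1542 0.0691] 0.49 rel tool xy [ 0.0056 -0.0025 -0.002 ]
```

View pics/c11.png

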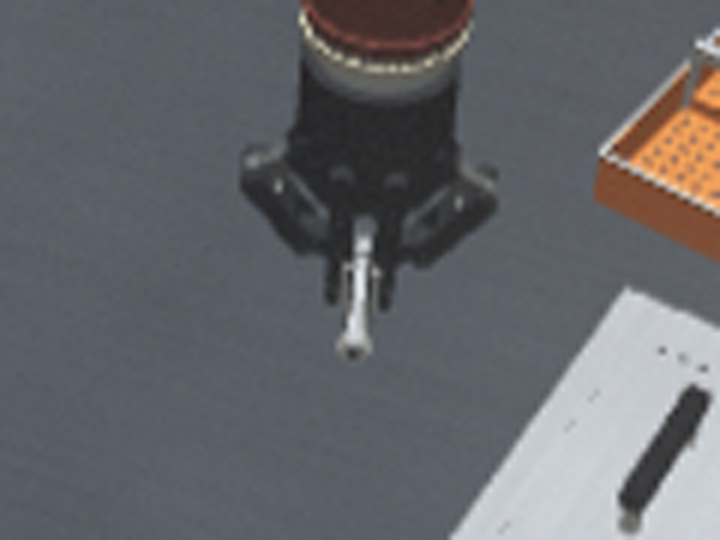

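The stem is pinched at its middle at (360,280) and hangs straight. Carry it to the near bay.

```bash

python3 -m inch '{"xyz":[[0,0,-0.1],[0,0,-0.12],[0,0,-0.09],[0,0,0],[0,0,0]],"roll":[0,0,0,0.265,0.264],"jaw":[1,1,1,1,1]}' 40 >/dev/null
python3 -c "
from h import *
plan(.5005,-.329,.15,180)"
```

```text
t 24.65 tcp [0.5669 0.1581 0.1594] F [-0.6  0.4 -1.8] gap 0.083 gf 39.1 x [-1.     0.005 -0.001] y [0.005 1.    0.   ] z [ 0.001  0.    -1.   ] j6 [ 0.14  0.19  1.7  -0.    1.25 -1.43]
theta 179.7 ROLL total -0.01 (rows>=0.0) then XYZ total [ 0.221 -1.624  0.031] (rows>=9.8)
```

```bash

python3 -m inch '{"xyz":[[0.01,-0.08,0],[0.02,-0.145,0],[0.02,-0.145,0],[0.02,-0.145,0],[0.02,-0.145,0]],"roll":[-0.01,0,0,0,0],"jaw":[1,1,1,1,1]}' 40 >/dev/null
python3 -m inch '{"xyz":[[0.02,-0.145,0],[0.02,-0.145,0],[0.02,-0.145,0],[0.02,-0.145,0],[0.02,-0.145,0]],"roll":[0,0,0,0,0],"jaw":[1,1,1,1,1]}' 40 >/dev/null
python3 -m inch '{"xyz":[[0.02,-0.145,0],[0.011,-0.094,0],[0,0,0],[0,0,0],[0,0,0]],"roll":[0,0,0,0,0],"jaw":[1,1,1,1,1]}' 40 >/dev/null
python3 -c "
from h import *
s,R=st()
for n in('scene','top'):
    c=cam(n)
    for d in viewer.place_of(n,'stem')[:2]:
            p=w(c,d['centre']); print(n,p.round(4),round(d['confidence'],2),'rel tool xy',(R.T@(p-s['ee_pos'])).round(4))
plan(.5005,-.329,.02,180)"
```

```text
t 26.15 tcp [ 0.5026 -0.3281  0.1581] F [ 0.1 -0.2 -1. ] gap 0.081 gf 39.2 x [-1.    -0.006  0.001] y [-0.006  1.     0.002] z [-0.001  0.002 -1.   ] j6 [-0.71  0.22  1.66  0.    1.26 -2.29]
scene [ 0.5045 -0.3293  0.1636] 0.56 rel tool xy [-0.0018 -0.0012 -0.0055]
top [ 0.4985 -0.3314  0.162 ] 0.44 rel tool xy [ 0.0042 -0.0032 -0.0039]
top [ 5.497e-01 -3.265e-01  4.000e-04] 0.28 rel tool xy [-0.0473  0.001   0.1576]
t 26.35 tcp [ 0.5031 -0.3283  0.159 ] F [-0.3 -0.4 -0.8] gap 0.083 gf 39.2 x [-1.    -0.007  0.   ] y [-0.007  1.     0.   ] z [-0.  0. -1.] j6 [-0.71  0.22  1.66  0.    1.26 -2.29]
theta -179.6 ROLL total 0.013 (rows>=0.0) then XYZ total [ 0.009 -0.002  0.463] (rows>=2.8)
```

```bash

python3 -m inch '{"xyz":[[0.009,-0.002,0.1],[0,0,0.12],[0,0,0.1],[0,0,0.08],[0,0,0.04]],"roll":[0.013,0,0,0,0],"jaw":[1,1,1,1,1]}' 40 | egrep 'ee_pos|force'
python3 -m inch '{"xyz":[[0,0,0.02],[0,0,0.015],[0,0,0],[0,0,0],[0,0,0]],"roll":[0,0,0,0,0],"jaw":[1,1,1,1,1]}' 40| egrep 'ee_pos|force'
```

```text
ee_pos: [0.4989, -0.3282, 0.0244]
force: [-0.0, 0.8, 0.4]
grip_force: 39.2
ee_pos: [0.5008, -0.3306, 0.0177]
force: [-0.2, 0.1, -0.2]
grip_force: 39.2
```

```bash

python3 -m inch '{"xyz":[[0,0,0.01],[0,0,0.01],[0,0,0],[0,0,0],[0,0,0]],"roll":[0,0,0,0,0],"jaw":[1,1,1,1,1]}' 40 | egrep 'ee_pos|force'
python3 -m inch '{"xyz":[[0,0,0.005],[0,0,0.003],[0,0,0],[0,0,0],[0,0,0]],"roll":[0,0,0,0,0],"jaw":[1,1,1,1,1]}' 40| egrep 'ee_pos|force'
python3 -m inch '{"xyz":[[0,0,0.003],[0,0,0],[0,0,0],[0,0,0],[0,0,0]],"roll":[0,0,0,0,0],"jaw":[1,1,1,1,1]}' 40| egrep 'ee_pos|force'
```

```text
ee_pos: [0.5001, -0.3301, 0.0105]
force: [0.4, 0.4, -0.7]
grip_force: 39.2
ee_pos: [0.5004, -0.3303, 0.0094]
force: [-3.0, 2.4, 8.2]
grip_force: 40.0
ee_pos: [0.5004, -0.3303, 0.0093]
force: [-5.5, 4.7, 14.7]
grip_force: 40.6
```

Seated. Release it, rise, and measure the lid again while the arm is out of the way.

```bash

python3 -m inch '{"xyz":[[0,0,-0.005],[0,0,0],[0,0,0],[0,0,0],[0,0,0]],"roll":[0,0,0,0,0],"jaw":[0.8,0.4,0.3,0.3,0.3]}' 40 | egrep 'ee_pos|force|gap'
python3 -m inch '{"xyz":[[0,0,-0.05],[0,0,-0.1],[0,0,-0.15],[0,0,-0.15],[0,0,-0.05]],"roll":[0,0,0,0,0],"jaw":[0.3,0.3,0.3,0.3,0.3]}' 40| egrep 'ee_pos|force'
python3 - <<'E'
from h import *
for n in('scene','top'):
    c=cam(n,n+'12.png')
    for q in('stem','grip','basket','lid'):
      for d in viewer.place_of(n,q)[:3]:
        print(n,q,w(c,d['centre']).round(4),round(d['confidence'],2))
# handle of lid: dark blob inside the plate, top at 48 mm
h=cv2.cvtColor(c['color'],cv2.COLOR_RGB2GRAY); u,v=proj(c,[.575,.325,.048]).astype(int)
m=(h[v-30:v+30,u-22:u+22]<75).astype(np.uint8); cs=max(cv2.findContours(m,0,2)[0],key=cv2.contourArea)
b=cv2.boxPoints(cv2.minAreaRect(cs))+[u-22,v-30]
W=np.array([px2w(c,*q,.045)[:2] for q in b]);e=W[1]-W[0]; f=W[2]-W[1]; L=max(e,f,key=np.linalg.norm)
print('handle',W.mean(0).round(4),np.linalg.norm(e).round(3),np.linalg.norm(f).round(3),np.degrees(np.arctan2(L[1],L[0])).round(1))
plan(.574,.326,.16,171.3)
E
```

```text
ee_pos: [0.4999, -0.3299, 0.0084]
force: [-0.7, 0.2, 0.4]
finger_gap: 0.349
grip_force: 0.0
ee_pos: [0.5027, -0.3322, 0.1661]
force: [0.3, -0.1, 1.1]
grip_force: 0.0
scene stem [ 0.5014 -0.3349  0.0115] 0.47
scene stem [ 0.5133 -0.5393  0.0016] 0.26
scene stem [ 0.5264  0.5317 -0.0043] 0.21
scene grip [ 0.6007 -0.3318  0.0195] 0.66
scene grip [ 0.5495 -0.3376  0.0035] 0.6
scene basket [ 0.29    0.3131 -0.0016] 0.98
scene basket [ 0.5485 -0.3362  0.0038] 0.67
scene basket [ 0.6021 -0.3346  0.0188] 0.22
scene lid [0.5743 0.3222 0.0012] 0.56
top grip [ 0.6021 -0.3303  0.0194] 0.77
top basket [0.2863 0.3181 0.0044] 0.73
top basket [ 5.495e-01 -3.282e-01  3.000e-04] 0.63
top basket [ 0.5998 -0.3332  0.019 ] 0.37
top lid [ 5.777e-01  3.247e-01 -2.000e-04] 0.61
handle [0.572  0.3264] 0.081 0.014 -7.8
t 30.35 tcp [ 0.4994 -0.3295  0.157 ] F [-0.8 -0.6 -0.5] gap 0.347 gf 0.0 x [-1.     0.001  0.002] y [0.001 1.    0.002] z [-0.002  0.002 -1.   ] j6 [-0.71  0.22  1.67  0.    1.25 -2.28]
theta 179.92 ROLL total 0.287 (rows>=1.0) then XYZ total [ 0.085  2.197 -0.01 ] (rows>=13.2)
```

Basket, grip and stem are all reported in place. Go for the lid.

```bash

python3 -m inch '{"xyz":[[0,0,0],[0,0,0],[0.006,0.155,0],[0.006,0.155,0],[0.006,0.155,0]],"roll":[0.14,0.14,0,0,0],"jaw":[-0.3,-0.3,-0.3,-0.3,-0.3]}' 40 >/dev/null
python3 -m inch '{"xyz":[[0.006,0.155,0],[0.006,0.155,0],[0.006,0.155,0],[0.006,0.155,0],[0.006,0.155,0]],"roll":[0,0,0,0,0],"jaw":[-0.3,-0.3,-0.3,-0.3,-0.3]}' 40 >/dev/null
python3 -m inch '{"xyz":[[0.006,0.155,0],[0.006,0.155,0],[0.006,0.155,0],[0.006,0.155,0],[0.006,0.155,0]],"roll":[0,0,0,0,0],"jaw":[-0.3,-0.3,-0.3,-0.3,-0.3]}' 40 >/dev/null
python3 -m inch '{"xyz":[[0,0.15,0],[0,0,0.1],[0,0,0.1],[0,0,0],[0,0,0]],"roll":[0,0,0,0,0],"jaw":[-0.3,-0.3,-0.3,-0.3,-0.3]}' 40 >/dev/null
python3 -c "
from h import *
plan(.574,.3255,.022,171.5)"
```

```text
t 32.35 tcp [0.572  0.3154 0.0978] F [0.2 0.2 0.5] gap 0.654 gf 0.0 x [-0.989  0.148  0.002] y [ 0.148  0.989 -0.001] z [-0.002 -0.001 -1.   ] j6 [ 0.38  0.41  1.55 -0.    1.18 -1.04]
theta 171.51 ROLL total 0.0 (rows>=0.0) then XYZ total [-0.002  0.034  0.253] (rows>=1.5)
```

```bash

python3 -m inch '{"xyz":[[-0.002,0.034,0],[0,0,0.08],[0,0,0.09],[0,0,0.06],[0,0,0.025]],"roll":[0,0,0,0,0],"jaw":[-0.3,-0.3,-0.3,-0.3,-0.3]}' 60 | egrep 'ee_pos|force'
python3 -m inch '{"xyz":[[0,0,0],[0,0,0],[0,0,0],[0,0,0],[0,0,0]],"roll":[0,0,0,0,0],"jaw":[-0.3,1,1,1,1]}' 60 | egrep 'ee_pos|force|gap'
python3 -m inch '{"xyz":[[0,0,0],[0,0,-0.03],[0,0,-0.04],[0,0,0],[0,0,0]],"roll":[0,0,0,0,0],"jaw":[1,1,1,1,1]}' 60| egrep 'ee_pos|force|gap'
```

```text
ee_pos: [0.5744, 0.3257, 0.0212]
force: [-0.0, -0.3, -0.2]
grip_force: 0.0
ee_pos: [0.5759, 0.3262, 0.0238]
force: [-0.2, -0.4, 5.4]
finger_gap: 0.149
grip_force: 59.9
ee_pos: [0.575, 0.3259, 0.0437]
force: [0.3, -0.1, -4.1]
finger_gap: 0.153
grip_force: 58.8
```

```bash

python3 -m inch '{"xyz":[[0,0,-0.08],[0,0,-0.13],[0,0,-0.13],[0,0,-0.13],[0,0,-0.05]],"roll":[0,0,0,0,0],"jaw":[1,1,1,1,1]}' 60 >/dev/null
python3 -m inch '{"xyz":[[0,0,0],[0,0,0],[0,0,0],[0,0,0],[0,0,0]],"roll":[-0.14,-0.14,0,0,0],"jaw":[1,1,1,1,1]}' 60 >/dev/null
python3 - <<'E'
from h import *
plan(.5505,-.3285,.19,180)
s,R=st()
for n in('scene','top'):
    c=cam(n,n+'13.png')
    for d in viewer.place_of(n,'lid')[:2]:
        p=w(c,d['centre']); print(n,p.round(4),round(d['confidence'],2),'rel tool xy',(R.T@(p-s['ee_pos'])).round(4))
g=c['color'][:,:,::-1]
u,v=proj(c,[s['ee_pos'][0],s['ee_pos'][1],.2]).astype(int); u0,v0=max(u-60,0),max(v-55,0); print(u0,v0)
cv2.imwrite('pics/c13.png',cv2.resize(g[v0:v0+110,u0:u0+120],(720,660)[:2],interpolation=cv2.INTER_CUBIC)[:600])
E
```

```text
t 34.85 tcp [0.5744 0.3256 0.198 ] F [ 0.5 -0.3 -3.9] gap 0.15 gf 58.9 x [-1.     0.003  0.002] y [ 0.003  1.    -0.001] z [-0.002 -0.001 -1.   ] j6 [ 0.4   0.33  1.46 -0.    1.36 -1.17]
theta 179.84 ROLL total -0.005 (rows>=0.0) then XYZ total [ 0.08  -2.18   0.027] (rows>=13.1)
t 34.85 tcp [0.5744 0.3256 0.198 ] F [ 0.5 -0.3 -3.9] gap 0.15 gf 58.9 x [-1.     0.003  0.002] y [ 0.003  1.    -0.001] z [-0.002 -0.001 -1.   ] j6 [ 0.4   0.33  1.46 -0.    1.36 -1.17]
scene [0.5743 0.3206 0.1737] 0.78 rel tool xy [-0.     -0.005   0.0243]
top [0.5766 0.3247 0.1733] 0.6 rel tool xy [-0.0022 -0.0009  0.0247]
94 122
```

```bash
python3 - <<'E'
from h import *
c=cam('scene')
P=np.array([px2w(c,130+(a+.5)/6-.5,150+(b+.5)/6-.5,.07) for a,b in((118,293),(318,356),(512,121),(325,69))])[:,:2]
print(P.round(4).tolist(),P.mean(0).round(4))
print([np.degrees(np.arctan2(*(a-b)[::-1])).round(2) for a,b in((P[0],P[3]),(P[1],P[2]))])
for n in('top','scene'):
  r=[]
  c=cam(n)
  r=[w(c,d['centre']).round(4).tolist()+[d['confidence']] for d in viewer.place_of(n,'box')[:1]]; print(n,r)
E
```

```text
[[0.6615, -0.3955], [0.6599, -0.267], [0.4421, -0.2715], [0.4438, -0.4009]] [ 0.5518 -0.3337]
[np.float64(1.43), np.float64(1.18)]
top []
scene [[0.5558, -0.3291, -0.0005, 0.89]]
```

The scene camera reads y about 5 mm low everywhere. After correcting for that, both views agree on a box centre of about (0.551, −0.3285) and an angle of about 0.8°. Carry the lid over.

```bash

python3 -m inch '{"xyz":[[0.003,-0.055,0],[0.006,-0.11,0],[0.006,-0.15,0],[0.006,-0.15,0],[0.006,-0.15,0]],"roll":[-0.03,0,0,0,0],"jaw":[1,1,1,1,1]}' 60 >/dev/null
python3 -m inch '{"xyz":[[0.006,-0.15,0],[0.006,-0.15,0],[0.006,-0.15,0],[0.006,-0.15,0],[0.006,-0.15,0]],"roll":[0,0,0,0,0],"jaw":[1,1,1,1,1]}' 60 >/dev/null
python3 -m inch '{"xyz":[[0.006,-0.15,0],[0.006,-0.15,0],[0.006,-0.15,0],[0.006,-0.15,0],[0.006,-0.15,0]],"roll":[0,0,0,0,0],"jaw":[1,1,1,1,1]}' 60 >/dev/null
python3 -m inch '{"xyz":[[0.003,-0.06,0],[0,0,0],[0,0,0],[0,0,0],[0,0,0]],"roll":[0,0,0,0,0],"jaw":[1,1,1,1,1]}' 60 >/dev/null
python3 -c "
from h import *
plan(.5505,-.3285,.12,180.8)
s,R=st()
for n in('scene','top'):
    c=cam(n)
    for d in viewer.place_of(n,'lid')[:2]:
        p=w(c,d['centre']); print(n,p.round(4),round(d['confidence'],2),'rel tool xy',(R.T@(p-s['ee_pos'])).round(4))"
```

```text
t 37.3 tcp [ 0.5572 -0.3255  0.1993] F [ 0.3  0.3 -3.8] gap 0.148 gf 59.2 x [-1.    -0.016  0.   ] y [-0.016  1.     0.   ] z [-0.  0. -1.] j6 [-0.65  0.29  1.5   0.    1.35 -2.24]
theta -179.07 ROLL total 0.004 (rows>=0.0) then XYZ total [ 0.023 -0.01   0.264] (rows>=1.6)
t 37.3 tcp [ 0.5572 -0.3255  0.1993] F [ 0.3  0.3 -3.8] gap 0.148 gf 59.2 x [-1.    -0.016  0.   ] y [-0.016  1.     0.   ] z [-0.  0. -1.] j6 [-0.65  0.29  1.5   0.    1.35 -2.24]
scene [ 0.5573 -0.3279  0.1771] 0.89 rel tool xy [-0.0001 -0.0024  0.0222]
top [ 0.5568 -0.3271  0.1727] 0.92 rel tool xy [ 0.0005 -0.0016  0.0266]
```

```bash

python3 -m inch '{"xyz":[[0.021,-0.01,0.08],[0,0,0.1],[0,0,0.08],[0,0,0.04],[0,0,0.01]],"roll":[0,0,0,0,0],"jaw":[1,1,1,1,1]}' 60 >/dev/null
python3 -m inch '{"xyz":[[0,0,0],[0,0,0],[0,0,0],[0,0,0],[0,0,0]],"roll":[0,0,0,0,0],"jaw":[1,1,1,1,1]}' 60 >/dev/null
python3 - <<'E'
from h import *
plan(.551,-.3285,.082,180.8)
a=[]
for n,(u,v) in(('scene',(190,195)),('top',(394,188))):
    c=cam(n,n+'14.png')
    a.append(cv2.resize(c['color'][v-50:v+50,u-50:u+50,::-1],(400,400),interpolation=cv2.INTER_CUBIC))
cv2.imwrite('pics/c14.png',np.hstack(a))
E
```

```text
t 38.5 tcp [ 0.551  -0.3303  0.1069] F [-0.6 -0.1 -3.6] gap 0.153 gf 59.2 x [-1.    -0.014 -0.001] y [-0.014  1.    -0.001] z [ 0.001 -0.001 -1.   ] j6 [-0.66  0.37  1.58  0.    1.19 -2.25]
theta -179.18 ROLL total 0.001 (rows>=0.0) then XYZ total [-0.     0.006  0.083] (rows>=0.5)
```

```bash

python3 -m inch '{"xyz":[[0,0.006,0.01],[0,0,0.01],[0,0,0.01],[0,0,0.006],[0,0,0]],"roll":[0,0,0,0,0],"jaw":[1,1,1,1,1]}' 60 | egrep 'ee_pos|force'
python3 -m inch '{"xyz":[[0,0,0.006],[0,0,0.006],[0,0,0.006],[0,0,0],[0,0,0]],"roll":[0,0,0,0,0],"jaw":[1,1,1,1,1]}' 60 | egrep 'ee_pos|force'
```

```text
ee_pos: [0.5503, -0.3281, 0.0947]
force: [-0.1, -1.0, -4.2]
grip_force: 59.2
ee_pos: [0.5506, -0.3283, 0.0899]
force: [-0.3, 0.3, -4.3]
grip_force: 59.2
```

The skirt has passed the rim without touching it. Keep lowering until the lid seats.

```bash

python3 -m inch '{"xyz":[[0,0,0.006],[0,0,0.006],[0,0,0.006],[0,0,0.004],[0,0,0]],"roll":[0,0,0,0,0],"jaw":[1,1,1,1,1]}' 60 | egrep 'ee_pos|force'
python3 -m inch '{"xyz":[[0,0,0.003],[0,0,0.003],[0,0,0],[0,0,0],[0,0,0]],"roll":[0,0,0,0,0],"jaw":[1,1,1,1,1]}' 60 | egrep 'ee_pos|force'
```

```text
ee_pos: [0.5504, -0.3282, 0.083]
force: [0.2, -0.6, -3.8]
grip_force: 59.2
ee_pos: [0.5507, -0.3284, 0.0819]
force: [-0.8, 0.5, -1.9]
grip_force: 59.5
```

```bash

python3 -m inch '{"xyz":[[0,0,0.003],[0,0,0.002],[0,0,0],[0,0,0],[0,0,0]],"roll":[0,0,0,0,0],"jaw":[1,1,1,1,1]}' 60 | egrep 'ee_pos|force'
python3 -m inch '{"xyz":[[0,0,0],[0,0,0],[0,0,0],[0,0,0],[0,0,0]],"roll":[0,0,0,0,0],"jaw":[0.6,0.3,0,0,0]}' 60 | egrep 'ee_pos|force|gap'
python3 -m inch '{"xyz":[[0,0,-0.05],[0,0,-0.1],[0,0,-0.15],[0,0,-0.15],[0,0,-0.05]],"roll":[0,0,0,0,0],"jaw":[0,0,0,0,0]}' 60| egrep 'ee_pos|force'
python3 -m inch '{"xyz":[[0.15,0,0],[0.15,0,0],[0.1,0,0],[0,0,0],[0,0,0]],"roll":[0,0,0,0,0],"jaw":[0,0,0,0,0]}' 60| egrep 'ee_pos|force'
python3 - <<'E'
from h import *
a=[]
for n,(u,v) in(('scene',(190,195)),('top',(394,188))):
    c=cam(n,n+'15.png')
    for d in viewer.place_of(n,'lid')[:2]: print(n,w(c,d['centre']).round(4),round(d['confidence'],2))
    a.append(cv2.resize(c['color'][v-50:v+50,u-50:u+50,::-1],(400,400),interpolation=cv2.INTER_CUBIC))
cv2.imwrite('pics/c15.png',np.hstack(a))
E
```

```text
ee_pos: [0.5507, -0.3284, 0.0818]
force: [-4.3, 3.4, 8.2]
grip_force: 60.9
ee_pos: [0.5506, -0.3283, 0.0799]
force: [0.6, -0.1, -0.1]
finger_gap: 0.501
grip_force: 0.0
ee_pos: [0.5529, -0.33, 0.2381]
force: [0.5, -1.2, 0.1]
grip_force: 0.0
ee_pos: [0.4305, -0.3303, 0.231]
force: [-0.0, -0.3, 0.6]
grip_force: 0.0
scene [ 0.5511 -0.3322  0.0548] 0.76
top [ 0.5532 -0.3266  0.0553] 0.92
```

View pics/c15.png

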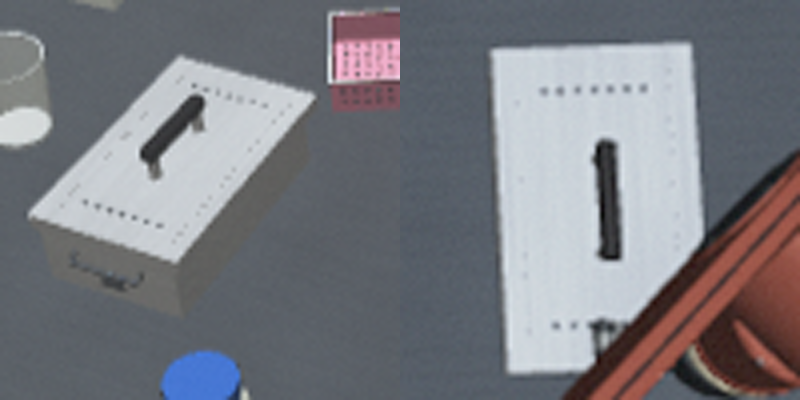

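The lid sits square and level on the box: (170,160) on the left, (600,210) on the right. Its underside is about 56 mm up and the gripper is clear, so I'm handing in.

```bash
python3 -c "
from bench import order
print(order.hand_in())"
```

```text
the job is handed in; nothing more can be done
None
```

I packed the box and handed it in: basket flat, grip in the far bay, stem in the near bay, and lid square and fully down. The cup, jar and bottle were not touched, and the hand-in returned no verdict.

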